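Raise the gas pressure to the set hand and lock the knob

ROBOT

A 6-joint arm with a two-finger parallel gripper is mounted at the origin on the work surface. World frame = base frame: x ahead of the robot, y to its left, z up, the work surface at z = 0. Lengths are in m, angles in rad, forces in N, time in s.
With the tool pointing down it reaches from about 0.35 to 0.725 m from the base axis. Payload 6 kg.
Tool frame: the origin (TCP) lies at the very end of the fingers, on their centre line; the grasp point (between the pads) lies 19 mm behind it (manip.pinch_z is the distance from the TCP to the grasp point, in m); z points along the fingers, y is the direction in which the jaws open and shut (so a half turn about z gives the same grasp; the last joint's range is limited). The gripper opens to 85 mm and grips with 20 to 120 N. Pads are 22 mm wide; open, the fingers measure 114 mm over their backs; the gripper's body (76 mm by 85 mm) begins 54 mm behind the grasp point. The pads swing forward as they close: fully open they stand 13 mm farther back than shut.
Start: joints at [1.504, 0.04, 0.085, 0, -1.615, -0.334], TCP at [0.234, 0.552, 0.231] pointing down, gripper open.
Joint ranges: [-2.56, 2.56], [-1.29, 2.01], [-1.08, 1.49], [-3.29, 1.98], [-2.81, -0.18], [-2.99, 2.99]. Speed limits (rad/s): [2.57, 2.57, 3.01, 3.14, 3.14, 3.14].

INTERFACE

Orientations are given as a rotation vector (axis times angle).
In Python, from bench import status, vision, manip gives the robot as it stands. The module is installed in compiled form; this text tells all that it offers.
- The arm moves only by the tool arm_command, never from a script. Its argument "deltas" is a list of rows, each a list of 2 entries, a list of its own where there are three numbers: the shift along the tool's x, y, z in cm, then the turn, a rotation vector about the tool's x, y, z in degrees. In form: [[[tx, ty, tz], [ax, ay, az]], ...]. A call has 1 to 12 rows; each row shifts and turns the commanded pose from where the row before left it, along the tool's axes as they then stand; what a row does not reach is not made up. A row lasts 1/10 s, in which the tool goes at most 50 mm and 8.59 degrees, less where a joint would pass 70% of its speed; a pose out of reach is approached as far as the arm can. A call is refused whole if a number of a shift passes 5 or a number of a turn 8.59, either way. A call with a gripper value outside its range is refused whole. "gripper" is the finger opening in cm, from 0 to 8.54, set as the call begins (left out, the last holds). The fingers move at their own pace and stop on an object; "grip_force" is the grip in N (left out, the last holds). Time passes only in rows, so rows that do not move let the fingers close. It gives the time, the measured TCP pose, the force and the opening at its end, in the units of the state.
- status.get_state(): the state, without advancing time (a new reading comes with each control period).
- vision.snapshot(name): name is "scene" or "top" or "wrist"; returns the picture (420x560x3 uint8, blue, green, red); there is no depth.
- vision.camera_info(name): a dict with "vertical_fov" (degrees; the focal length in pixels is half the picture's height over the tangent of half this angle, whatever the lens; pixels are square), "cx", "cy" (the principal point, pixels), "D" ([k1, k2, p1, p2, k3] as OpenCV has them; the pictures are not rectified), "origin" and "orientation" of the camera in the world. Camera axes: x right, y down, z forward; pixel columns grow to the right and rows downward; lengths in m; the calibration is good to about 2 mm. A picture is of the moment at which its call begins: read the wrist's pose just before it. camera_info takes no time and is no camera call; for the wrist camera it gives the pose at the moment of the call.
- manip.job_done(): hands the job in, once; it reports no verdict.
Trained networks look in the newest picture that a camera, given by its name, has taken for a name from the list of things; names that differ only in an ending like _2 or _b are one class to them, and where a whole thing is asked for, a point or a joint stands for the part that bears it (a point fixed in the world has none). Each returns a list of dicts, best first, with "score" (0 to 1); they miss things now and then, are a little off and sometimes report something else, mostly with a low value. They report only what shows in the picture. A call takes as long as a camera call.
- vision.spot_in(name, camera): "centre" ([x, y, z] in m, in the coordinates of the camera as it stood for that picture, good to about 4 mm: the middle of the surface that is visible of it).
- vision.silhouettes(name, camera): "pixels" (420x560 bool, what is visible of it).
The state is a dict: "t": time; "q": joint angles; "joint_velocities": joint speeds; "tau": joint torques, N m; "eef_pos": TCP position; "eef_rot": TCP orientation; "force": force on the tool from outside, world axes, zero at the start; "ft_torque": the same for the moment, N m; "grip_width": finger opening in m.
Only numpy, scipy, OpenCV 4.12 (cv2) and the standard library are available. Lean on these libraries where they do the work, as an engineer would, in place of code of your own. Each camera call takes 0.05 s, during which the arm holds its last target. There are 200 camera calls.

TASK

The gas supply for the titration bench has to be raised to the working pressure: on the sloped pressure controller pull the black locking knob out, turn it clockwise until the black needle of the gauge lies over the red set hand, then push the knob fully home again so that it is locked at that setting (if it does not drop in, feel for the nearest angle where it does, so that the needle stays on the red hand). Leave the flasks and the beaker standing where they are, and let go of the knob.

Things in the scene. Friction and masses are not known exactly. Their poses are not given: they have to be found in the camera images.
- console: Gas pressure controller: a bench console screwed down, 300 mm wide (y), 200 mm deep (x), its top panel slopes 20 degrees up from the front edge (55 mm high, on the robot's side) to the back edge (128 mm high). Origin: centre of its underside on the bench; x runs from front to back, y to its left, z up. The black locking knob is on the left half of the panel, the gauge on the right half, their axes 138 mm apart.
- knob_seat (a point): Fixed point on the panel surface, on the knob's axis; z points out of the panel along the axis (the pull direction), x uphill in the panel, y to the left. Knob pushed in: the ribbed part runs from 3 mm to 37 mm above this point, and knob_grip lies 25 mm above it. Knob out: 8 mm more. The gauge's bezel is 94 mm from the knob's axis.
- knob_grip (a point): On the axis of the black ribbed round knob (44 mm diameter, 34 mm tall), 12 mm below its top face; moves and turns with it; z points out of the panel, x towards the white line on its top. When out, it turns clockwise (looking at the panel) up to 4.4 rad from the start, stiffly (0.08 N m), and stays where it is left; home, it has about 0.1 rad of play.
- knob_pull (a joint): How far the knob is out, m: 0 = home and locked, 0.008 = fully out. 5 N of friction; it stays where it is left. Above 5 mm it turns; below, its splines lock it. They mesh only at angles some 20 to 25 degrees apart: elsewhere, pressed in, the knob stops hard 5 mm out on the tooth tips and must be turned a little either way and pressed until it drops in. An orange band beneath shows when it is out.
- needle (a joint): Turn of the black gauge needle, rad, clockwise positive, 0 at its starting reading. Pressure follows the knob: the needle turns 0.4 rad clockwise for each rad of clockwise knob turn.
- set_hand (a joint): Position of the broad red set hand on the gauge, rad, clockwise positive, from the same zero as the needle. It marks the wanted pressure and cannot be touched (behind the window).
- gauge_centre (a point): Centre of the 80 mm gauge (88 mm over its black bezel, 21 mm proud of the panel, white face, clear window over the hands), 15 mm above the panel; z points out of the panel.
- needle_tip (a point): Tip of the thin black gauge needle, 32 mm from the gauge's axis.
- set_hand_tip (a point): Tip of the broad (5.5 mm) red set hand under the needle, 32 mm from the gauge's axis.
- stirrer: Grey magnetic stirrer on a dark blue base, 235 mm deep, 180 mm wide, round plate 95 mm high with a flask on it; fixed. Origin: centre of its underside. Leave alone.
- flask_a_mid (a point): Conical glass flask with pale yellow contents, 84 mm across the foot, 134 mm tall, stands behind the console. Leave alone. This point: on its axis, half-way up.
- flask_b_mid (a point): Smaller conical glass flask, 71 mm across the foot, 114 mm tall, stands behind the console. Leave alone. This point: on its axis, half-way up.
- flask_stir_mid (a point): Conical glass flask with orange contents, 84 mm across the foot, 134 mm tall, stands on the plate of the magnetic stirrer, its foot 95 mm above the bench. Leave alone. This point: on its axis, half-way up.
- beaker_mid (a point): Small glass beaker, 60 mm across, 75 mm tall, stands in front of the console. Leave alone. This point: on its axis, half-way up.

How it is judged:
On the way, in this order (a step that is already met when the one before it is completed fails the run):
1. the knob is pulled out of its splines (more than 6 mm out) (value of joint knob_pull above 0.006 m), for 0.1 s.
2. with the knob still out (more than 4 mm), the needle's tip is brought within 4.5 mm of the red hand's tip (value of joint knob_pull above 0.004 m and distance between needle_tip and set_hand_tip below 0.0045 m), for 0.1 s.
At the end, for the whole second after the job is handed in: The knob is fully home (less than 1.5 mm out), so locked, and the needle's tip lies within 4.5 mm of the red hand's tip (value of joint knob_pull below 0.0015 m and distance between needle_tip and set_hand_tip below 0.0045 m); the robot touches nothing.
It fails at once if a glass flask or the beaker is shifted by more than 25 mm or tipped by more than 0.35 rad (distance of any of flask_a_mid, flask_b_mid, flask_stir_mid, beaker_mid from where it was at the start of the episode above 0.025 m or angle between any of flask_a_mid, flask_b_mid, flask_stir_mid, beaker_mid's own z axis and vertical above 0.35 rad).
It also fails if it takes over 61 s, if anything falls off the work surface, if the arm or the gripper's body presses on something with over 40 N, if the wrist force passes 120 N, or if a joint passes its speed limit or range.

## Working session

There is one attempt and no reset: what is moved stays moved. The work goes in short steps, Python scripts to look and compute and a tool call to move; the robot and the scene stay as the last step left them, time stands still between calls to the robot, and variables do not carry over. Pictures are saved under pics/ and viewed, about 8 in all and at most 12, crops included, and the job is handed in when it is done.

Besides the shell and the picture viewer there is one more tool, called as name(argument=value, ...), one argument or row to a line, values as JSON. arm_command: Moves the arm, as the interface text tells. Its arguments: {"type":"object","properties":{"deltas":{"type":"array","items":{"type":"array"}},"gripper":{"type":"number"},"grip_force":{"type":"number"}},"required":["deltas"]}

```bash
mkdir -p pics && cat > h.py <<'E'
import numpy as np, cv2
from scipy.spatial.transform import Rotation as R
from bench import status, vision, manip
def cam(n):
    c=vision.camera_info(n); f=210/np.tan(np.radians(c["vertical_fov"])/2)
    K=np.array([[f,0,c["cx"]],[0,f,c["cy"]],[0,0,1]]); o=np.array(c["orientation"],float)
    Rm=R.from_rotvec(o).as_matrix() if o.size==3 else (o if o.shape==(3,3) else None)
    return K,np.array(c["D"],float),np.array(c["origin"]),Rm
def ray(n,uv,c=None):
    K,D,o,Rm=c or cam(n); p=cv2.undistortPoints(np.array(uv,float).reshape(-1,1,2),K,D).reshape(-1,2)
    return o,np.c_[p,np.ones(len(p))]@Rm.T
def proj(n,X,c=None):
    K,D,o,Rm=c or cam(n); P=(np.atleast_2d(X)-o)@Rm
    return cv2.projectPoints(P,np.zeros(3),np.zeros(3),K,D)[0].reshape(-1,2)
def spot(n,c):
    K,D,o,Rm=cam(c); return [(round(r["score"],2),np.round(Rm@np.array(r["centre"])+o,4)) for r in vision.spot_in(n,c)[:3]]
E
python3 - <<'E'
from h import *
ims=[vision.snapshot(n) for n in("scene","top")]
cv2.imwrite("pics/a.png",ims[0]);cv2.imwrite("pics/b.png",ims[1])
print(vision.camera_info("scene"),vision.camera_info("top"))
for c in("scene","top"):
  for n in("console","knob_grip","needle","flask_a_mid","flask_stir_mid","beaker_mid","stirrer"):
    print(c,n,spot(n,c))
print(status.get_state())
E
```

```text
{'vertical_fov': 53.69045021770771, 'cx': 274.71926594687795, 'cy': 205.52562968335212, 'D': array([-0.12215687,  0.        ,  0.        ,  0.        ,  0.        ]), 'origin': array([1.17441794, 0.17699295, 0.80653278]), 'orientation': array([-1.54559226, -2.09301366,  0.78346057])} {'vertical_fov': 46.80736713327712, 'cx': 281.003398032795, 'cy': 216.47088367054576, 'D': array([-0.06446903,  0.        ,  0.        ,  0.        ,  0.        ]), 'origin': array([ 0.45185181, -0.02247196,  1.18668041]), 'orientation': array([-2.18822841,  2.12775226, -0.13171861])}
scene console [(0.61, array([0.6351, 0.2021, 0.0951]))]
scene knob_grip [(0.85, array([0.5966, 0.2775, 0.1249])), (0.19, array([0.5923, 0.2167, 0.1048]))]
scene needle []
scene flask_a_mid [(0.95, array([0.7653, 0.2311, 0.0622]))]
scene flask_stir_mid [(0.96, array([ 0.6184, -0.1741,  0.1502]))]
scene beaker_mid [(0.76, array([0.404 , 0.2108, 0.0513]))]
scene stirrer [(0.67, array([ 0.6531, -0.1497,  0.0616])), (0.64, array([0.7159, 0.0945, 0.0509]))]
top console [(0.57, array([0.5741, 0.2012, 0.0982])), (0.31, array([0.384
[... 464 characters left out ...]
5, -0.1725,  0.06  ]))]
{'t': 0.8, 'q': array([ 1.50376659e+00,  4.01758028e-02,  8.48260881e-02, -4.41238436e-05,
       -1.61550784e+00, -3.33692966e-01]), 'joint_velocities': array([ 3.20223493e-04, -2.40687003e-04,  5.84171015e-04,  8.87343020e-04,
       -5.87389130e-04,  5.52300317e-05]), 'tau': array([ 5.26786353e-04, -3.67881382e+01,  3.47422707e+01,  6.93223760e+00,
       -9.02094744e-04, -1.46181213e-05]), 'eef_pos': array([0.23401362, 0.55245808, 0.23128063]), 'eef_rot': array([ 3.07867963e+00, -6.25234383e-01, -5.58391953e-05]), 'force': array([-0.03281802,  0.58054635,  0.69022426]), 'ft_torque': array([ 0.00723482, -0.04467065,  0.02748155]), 'grip_width': 0.08541209571327112}
```

View pics/a.png

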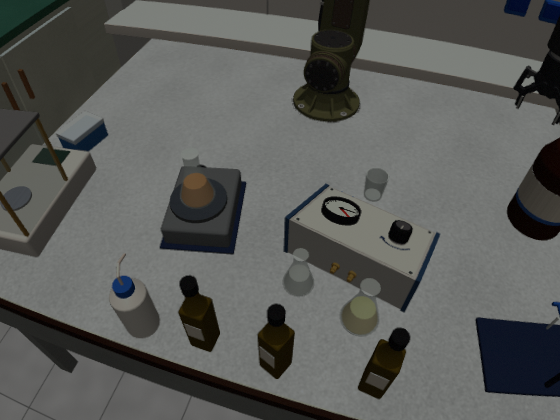

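View pics/b.png

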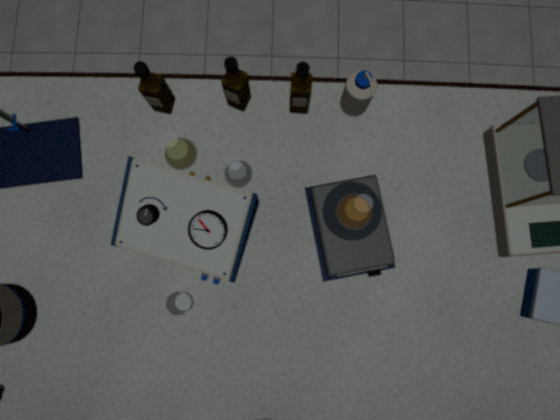

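```bash
python3 - <<'E'
import cv2,numpy as np
a=cv2.imread("pics/a.png");b=cv2.imread("pics/b.png")
A=cv2.resize(a[175:310,280:445],None,fx=3.6,fy=3.6,interpolation=cv2.INTER_CUBIC)  # x=280+u/3.6
B=cv2.resize(b[145:295,100:270],None,fx=4.5,fy=4,interpolation=cv2.INTER_CUBIC)
B=cv2.resize(b[147:293,100:270],None,fx=4,fy=4,interpolation=cv2.INTER_CUBIC)
cv2.imwrite("pics/b4.png",np.clip(B*1.6,0,255).astype(np.uint8))
cv2.imwrite("pics/a4.png",np.clip(A*1.6,0,255).astype(np.uint8))
E
```

```text
(no output)
```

View pics/b4.png

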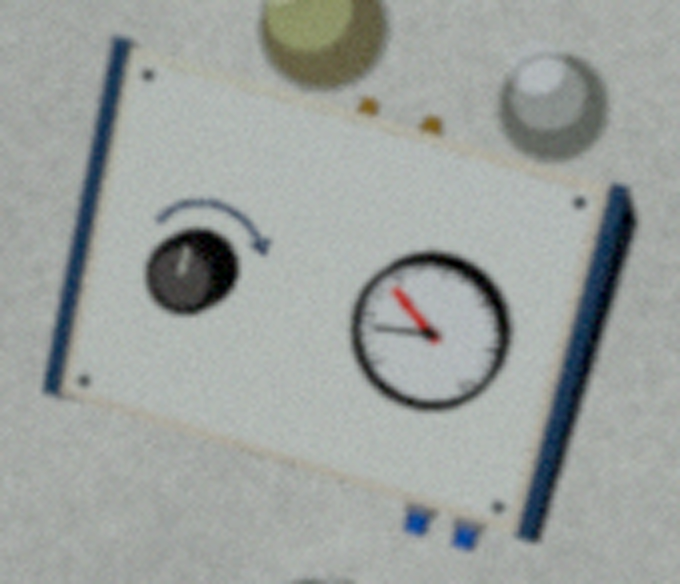

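View pics/a4.png

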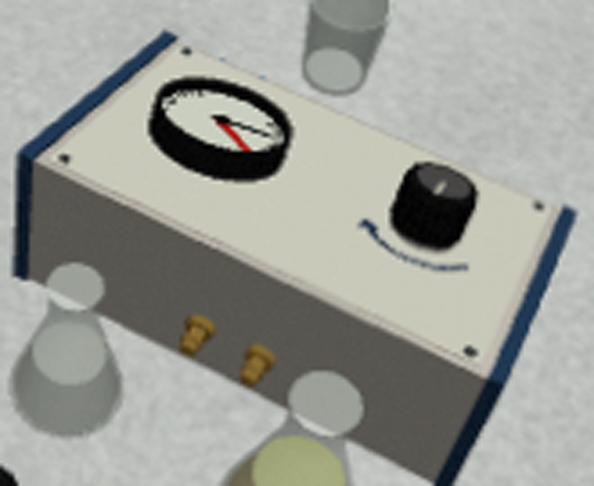

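```bash
cat > fit.py <<'E'
from h import *
from scipy.optimize import least_squares
T=lambda l:np.array(l)/4+[100,147]
S=lambda l:np.array(l)/3.6+[280,175]
# BL,BR,FL,FR corners, knob top, gauge pivot
t=T([[115,38],[622,186],[46,393],[528,541],[182,280],[433,334]])
s=S([[500,381],[20,155],[575,210],[168,33],[438,184],[220,121]])
ct,cs=cam("top"),cam("scene")
def geo(p):
    x,y,a,k,yk,yg=p
    Rw=R.from_euler('z',a).as_matrix(); Rp=Rw@R.from_euler('y',-20,degrees=True).as_matrix()
    C=np.array([[.1,.15,.128],[.1,-.15,.128],[-.1,.15,.055],[-.1,-.15,.055]])@Rw.T+[x,y,0]
    m=np.array([x,y,.0915])
    seat=m+Rp@[k,yk,0]; g=m+Rp@[k,yg,.015]
    return C,seat,g,Rp
def res(p):
    C,seat,g,Rp=geo(p); X=np.r_[C,[seat+Rp[:,2]*.037,g]]
    w=np.r_[np.ones(4)*.7,1,1][:,None]
    return np.r_[((proj("",X,ct)-t)*w).ravel(),((proj("",X,cs)-s)*w).ravel(),(p[4]-p[5]-.138)*1000]
r=least_squares(res,[.57,.2,-.25,0,.069,-.069],loss='soft_l1')
C,seat,g,Rp=geo(r.x)
if __name__=="__main__":
    print(np.round(r.x,4),np.round(r.fun,1))
    print("seat",seat,"gauge",g,"\n",Rp)
    for c,f in((ct,T([[433,334],[375,328],[397,290]])),(cs,S([[220,121],[277,134],[250,151]]))):
        o,d=ray("",f,c); n=Rp[:,2]; P=o+d*(((g-o)@n)/(d@n))[:,None]
        L=(P-g)@Rp; L2=L-L[0]; print(np.round(L,4)); a=np.arctan2(L2[1:,0],-L2[1:,1]); print("ccw from right",a,"set-needle cw",a[0]-a[1])
    print([spot("beaker_mid","top")[:1]])
E
python3 fit.py
```

```text
[ 0.5722  0.2072 -0.2588 -0.0019  0.0703 -0.0678] [-0.3  0.2  0.3  0.3 -0.4 -0.7  0.4 -0.9  0.4 -1.6 -0.8  0.1  0.8  0.2
 -0.1 -0.6 -0.2  0.1 -1.  -0.2  0.3 -1.2 -0.1 -1.1  0.1]
seat [0.58841451 0.27563397 0.09084498] gauge [0.54812503 0.14349061 0.10494037] 
 [[ 0.90840011  0.25591533 -0.3306306 ]
 [-0.24048175  0.9666992   0.0875282 ]
 [ 0.34202014  0.          0.93969262]]
[[ 0.0008 -0.0016 -0.    ]
 [-0.0055  0.0311 -0.    ]
 [ 0.0194  0.0241  0.    ]]
ccw from right [-2.95092474  2.51318166] set-needle cw -5.464106397190598
[[ 0.0041  0.002   0.    ]
 [-0.0102  0.0357  0.    ]
 [ 0.0226  0.0298  0.    ]]
ccw from right [-2.74038868  2.55436087] set-needle cw -5.294749550258343
[[(0.96, array([0.3838, 0.2175, 0.0319]))]]
```

```bash
cat > plan.py <<'E'
from fit import *
st=status.get_state(); p=np.array(st["eef_pos"]); Rt=R.from_rotvec(st["eef_rot"])
n=Rp[:,2]
def goal(h,roll):  # TCP h above seat along axis; roll: tool rotation about its z
    zt=-n; xt=Rp[:,0]; yt=np.cross(zt,xt)
    return seat+n*h, R.from_matrix(np.c_[xt,yt,zt])*R.from_euler('z',roll)
def delta(h,roll):
    P,Rg=goal(h,roll); rv=(Rt.inv()*Rg).as_rotvec(degrees=True)
    return P,rv,Rg.inv().apply(P-p)*100,Rt.inv().apply(P-p)*100
E
python3 - <<'E'
from plan import *
for c,uv in((ct,[[12,285],[12,315],[12,345],[0,390]]),(cs,[[530,228],[545,130],[545,145]])):
    o,d=ray("",uv,c)
    for z in(0,.12,.2,.25): print(z,np.round((o+d*((z-o[2])/d[:,2])[:,None])[:,:2],3).tolist())
for deg in (-180,-90,-60,-30,0,30,60,90,120):
    P,rv,a,b=delta(.10,np.radians(deg)); print(deg,P.round(3),"rot",rv.round(1),"after",a.round(1),"before",b.round(1))
E
```

```text
0 [[0.408, 0.64], [0.335, 0.634], [0.263, 0.629], [0.153, 0.651]]
0.12 [[0.413, 0.573], [0.347, 0.568], [0.282, 0.563], [0.183, 0.583]]
0.2 [[0.416, 0.529], [0.355, 0.524], [0.294, 0.519], [0.204, 0.538]]
0.25 [[0.417, 0.501], [0.36, 0.496], [0.302, 0.491], [0.216, 0.509]]
0 [[0.376, 0.63], [-0.089, 0.737], [-0.004, 0.724]]
0.12 [[0.495, 0.563], [0.099, 0.654], [0.172, 0.642]]
0.2 [[0.574, 0.518], [0.224, 0.598], [0.288, 0.588]]
0.25 [[0.624, 0.49], [0.303, 0.563], [0.361, 0.554]]
-180 [0.555 0.284 0.185] rot [ 29.9  -2.1 169.4] after [-34.  -17.7  17.3] before [40.  12.1  4.6]
-90 [0.555 0.284 0.185] rot [-14.8  17.1 -97. ] after [-17.7  34.   17.3] before [40.  12.1  4.6]
-60 [0.555 0.284 0.185] rot [ -9.3  19.1 -67.4] after [ 1.7 38.3 17.3] before [40.  12.1  4.6]
-30 [0.555 0.284 0.185] rot [ -3.9  20.  -37.7] after [20.6 32.3 17.3] before [40.  12.1  4.6]
0 [0.555 0.284 0.185] rot [ 1.4 20.  -8.1] after [34.  17.7 17.3] before [40.  12.1  4.6]
30 [0.555 0.284 0.185] rot [ 6.6 19.  21.6] after [38.3 -1.7 17.3] before [40.  12.1  4.6]
60 [0.555 0.284 0.185] rot [11.6 17.1 51.3] after [ 32.3 -20.6  17.3] before [40.  12.1  4.6]
90 [0.555 0.284 0.185] rot [16.5 14.3 81. ] after [ 17.7 -34.   17.3] before [40.  12.1  4.6]
120 [0.555 0.284 0.185] rot [ 21.2  10.3 110.6] after [ -1.7 -38.3  17.3] before [40.  12.1  4.6]
```

arm_command(
  deltas=[
    [[1.6,3.7,-0.6],[0,0,0]],
    [[1.6,3.7,-0.6],[0,0,0]],
    [[1.6,3.7,-0.6],[0,0,0]],
    [[1.6,3.7,-0.6],[0,0,0]],
    [[1.6,3.7,-0.6],[0,0,0]],
    [[0,0,0],[0,0,0]],
  ],
)

```text
t: 1.45
eef_pos: [0.2362, 0.3484, 0.2646]
eef_rot: [-3.072, 0.626, -0.001]
force: [0.1, 0.7, 1.0]
grip_width: 0.0853
```

arm_command(
  deltas=[
    [[0,0,0],[-0.93,1.91,-6.74]],
    [[0,0,0],[-0.93,1.91,-6.74]],
    [[0,0,0],[-0.93,1.91,-6.74]],
    [[0,0,0],[-0.93,1.91,-6.74]],
    [[0,0,0],[-0.93,1.91,-6.74]],
    [[0,0,0],[-0.93,1.91,-6.74]],
    [[0,0,0],[-0.93,1.91,-6.74]],
    [[0,0,0],[-0.93,1.91,-6.74]],
    [[0,0,0],[-0.93,1.91,-6.74]],
    [[0,0,0],[-0.93,1.91,-6.74]],
    [[0,0,0],[0,0,0]],
  ],
)

```text
t: 2.55
eef_pos: [0.2351, 0.351, 0.2608]
eef_rot: [2.677, 1.118, 0.407]
force: [-1.0, 0.1, -0.7]
grip_width: 0.0852
```

```bash
python3 - <<'E'
from plan import *
print(st["t"],p,st["q"].round(2),st["force"])
for h in(.12,.1): print(*[x.round(2) for x in delta(h,-np.pi/3)])
E
```

```text
2.55 [0.2350926  0.35096962 0.26081592] [ 1.75 -0.51 -0.47  0.32 -1.75  0.65] [-0.96336771  0.09286944 -0.72223891]
[0.55 0.29 0.2 ] [ 0.05 -0.03  0.15] [15.57 23.45 16.31] [15.5  23.48 16.34]
[0.56 0.28 0.18] [ 0.05 -0.03  0.15] [15.57 23.45 18.31] [15.5  23.47 18.34]
```

arm_command(
  deltas=[
    [[1.55,2.35,1.63],[0,0,0]],
    [[1.55,2.35,1.63],[0,0,0]],
    [[1.55,2.35,1.63],[0,0,0]],
    [[1.55,2.35,1.63],[0,0,0]],
    [[1.55,2.35,1.63],[0,0,0]],
    [[1.55,2.35,1.63],[0,0,0]],
    [[1.55,2.35,1.63],[0,0,0]],
    [[1.55,2.35,1.63],[0,0,0]],
    [[1.55,2.35,1.63],[0,0,0]],
    [[1.55,2.35,1.63],[0,0,0]],
    [[0,0,0],[0,0,0]],
    [[0,0,0],[0,0,0]],
  ],
  gripper=7,
  grip_force=60,
)

```text
t: 3.75
eef_pos: [0.5496, 0.2845, 0.2037]
eef_rot: [2.681, 1.109, 0.405]
force: [-1.4, -0.1, 0.4]
grip_width: 0.07
```

```bash
python3 - <<'E'
from plan import *
print(st["t"],p,st["q"].round(2),st["force"],st["grip_width"])
c=cam("wrist"); im=vision.snapshot("wrist")
print("proj knob top,gauge",proj("",[seat+n*.037,g],c).round(1), spot("knob_grip","wrist"), (seat+n*.025).round(4))
im=np.clip(im*1.3,0,255).astype(np.uint8)
for q in proj("",[seat+n*.037,g],c): cv2.circle(im,tuple(int(v) for v in q),3,(0,255,0),1)
cv2.imwrite("pics/w.png",im)
for h in(.1,.01): print(*[x.round(2) for x in delta(h,-np.pi/3)])
E
```

```text
3.75 [0.54959001 0.2845083  0.20367408] [ 0.98 -0.13 -0.28  0.34 -1.31  1.31] [-1.37457689 -0.10177488  0.42325882] 0.06996103510119986
proj knob top,gauge [[270.8 212.7]
 [350.1 332.8]] [(0.65, array([0.5778, 0.2827, 0.127 ]))] [0.5801 0.2778 0.1143]
[0.56 0.28 0.18] [ 0.02  0.11 -0.23] [ 0.06 -0.17  1.96] [ 0.06 -0.17  1.96]
[0.59 0.28 0.1 ] [ 0.02  0.11 -0.23] [ 0.06 -0.17 10.96] [ 0.08 -0.18 10.96]
```

View pics/w.png

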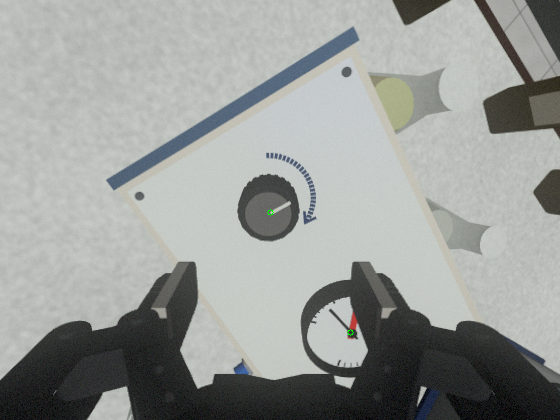

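arm_command(
  deltas=[
    [[0.07,-0.17,1.3],[0,0,0]],
    [[0,0,1.3],[0,0,0]],
    [[0,0,1.3],[0,0,0]],
    [[0,0,1.3],[0,0,0]],
    [[0,0,1.3],[0,0,0]],
    [[0,0,1.3],[0,0,0]],
    [[0,0,1.2],[0,0,0]],
    [[0,0,0.9],[0,0,0]],
    [[0,0,0.8],[0,0,0]],
    [[0,0,0.6],[0,0,0]],
    [[0,0,0],[0,0,0]],
    [[0,0,0],[0,0,0]],
  ],
)

```text
t: 5.05
eef_pos: [0.5859, 0.277, 0.0981]
eef_rot: [2.679, 1.114, 0.407]
force: [-0.1, -0.2, 0.3]
grip_width: 0.0699
```

arm_command(
  deltas=[
    [[0,0,0],[0,0,0]],
    [[0,0,0],[0,0,0]],
    [[0,0,0],[0,0,0]],
    [[0,0,0],[0,0,0]],
    [[0,0,0],[0,0,0]],
  ],
  gripper=3.5,
  grip_force=60,
)

```text
t: 5.55
eef_pos: [0.5849, 0.2783, 0.0987]
eef_rot: [2.68, 1.116, 0.408]
force: [-10.5, 3.2, 4.3]
grip_width: 0.0425
```

```bash
python3 - <<'E'
from plan import *
print(st["t"],p,st["q"].round(2),st["force"].round(1),st["ft_torque"].round(2),st["grip_width"], "local",((p-seat)@Rp).round(4))
E
```

```text
5.55 [0.58492723 0.27834647 0.09867373] [ 0.91 -0.02 -0.38  0.36 -1.1   1.3 ] [-10.5   3.2   4.3] [1.13 3.66 0.09] 0.04245433868181088 local [-0.0011  0.0017  0.0087]
```

arm_command(
  deltas=[
    [[0,0,-0.2],[0,0,0]],
    [[0,0,-0.2],[0,0,0]],
    [[0,0,-0.2],[0,0,0]],
    [[0,0,-0.2],[0,0,0]],
    [[0,0,-0.1],[0,0,0]],
    [[0,0,0],[0,0,0]],
    [[0,0,0],[0,0,0]],
  ],
)

```text
t: 6.25
eef_pos: [0.5824, 0.2789, 0.1055]
eef_rot: [2.68, 1.116, 0.407]
force: [0.0, 5.9, -5.2]
grip_width: 0.0424
```

```bash
python3 - <<'E'
from plan import *
print(st["t"],st["force"].round(1),st["ft_torque"].round(2),st["grip_width"], "local",((p-seat)@Rp).round(4), "F local",(st["force"]@Rp).round(1))
im=vision.snapshot("scene"); cv2.imwrite("pics/s2.png",np.clip(cv2.resize(im[150:300,290:460],None,fx=4,fy=4,interpolation=cv2.INTER_CUBIC)*1.6,0,255).astype(np.uint8))
E
```

```text
6.25 [ 0.   5.9 -5.2] [2.24 1.48 0.68] 0.042448837058706425 local [-0.0012  0.0016  0.0161] F local [-3.2  5.7 -4.4]
```

View pics/s2.png

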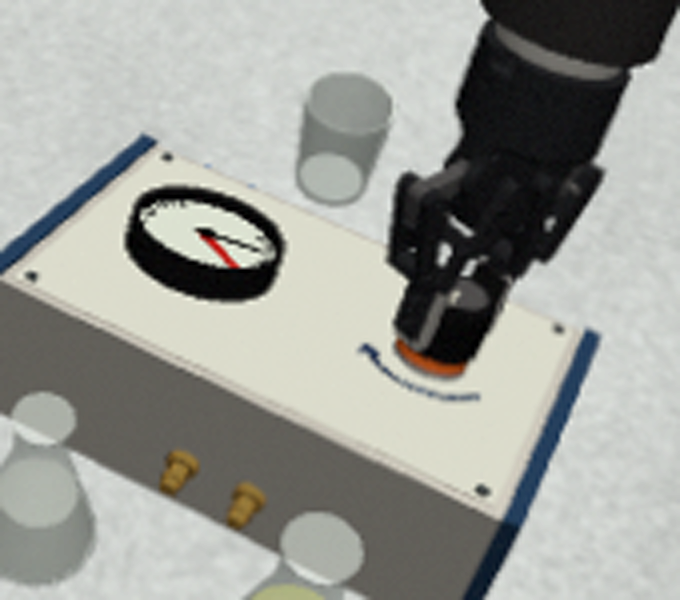

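arm_command(
  deltas=[
    [[0.08,-0.18,-0.05],[0,0,0]],
    [[0,0,0],[0,0,7]],
    [[0,0,0],[0,0,7]],
    [[0,0,0],[0,0,7]],
    [[0,0,0],[0,0,7]],
    [[0,0,0],[0,0,7]],
    [[0,0,0],[0,0,7]],
    [[0,0,0],[0,0,7]],
    [[0,0,0],[0,0,7]],
    [[0,0,0],[0,0,7]],
    [[0,0,0],[0,0,7]],
    [[0,0,0],[0,0,0]],
  ],
)

```text
t: 7.5
eef_pos: [0.5822, 0.2782, 0.1062]
eef_rot: [3.004, -0.665, 0.543]
force: [4.1, -2.8, -1.9]
grip_width: 0.0424
```

```bash
cat > gauge.py <<'E'
from plan import *
def look(tag):
    zt=R.from_rotvec(st["eef_rot"]).as_matrix(); x=zt[:,0]@Rp
    print("t",st["t"],"w",round(st["grip_width"],4),"local mm",((p-seat)@Rp*1000).round(1),"F",(st["force"]@Rp).round(1),"roll",round(np.degrees(np.arctan2(-x[1],x[0])),1),"q",st["q"].round(2))
    out=[]
    for nm,c in(("scene",cs),("top",ct)):
        im=vision.snapshot(nm); G=(np.arange(-44,44,.1)/1000)   # rectified face, up = uphill, right = right
        X,Y=np.meshgrid(G,-G); W=g+X[...,None]*-Rp[:,1]+Y[...,None]*Rp[:,0]
        uv=proj("",W.reshape(-1,3),c).astype(np.float32).reshape(X.shape+(2,))
        f=cv2.remap(im,uv,None,cv2.INTER_CUBIC)[::2,::2]; out.append(np.clip(cv2.resize(f,(400,400))*1.5,0,255).astype(np.uint8))
    cv2.imwrite(f"pics/{tag}.png",np.hstack(out))
E
python3 -c "
from gauge import *
look('g1')"
```

```text
t 7.5 w 0.0424 local mm [-1.   0.9 16.7] F [ 3.7 -1.7 -3.4] roll 10.1 q [ 0.92 -0.03 -0.38  0.36 -1.12  0.07]
```

View pics/g1.png

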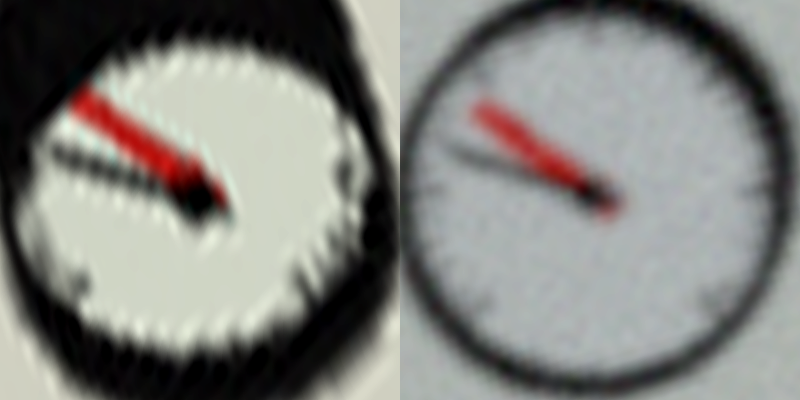

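arm_command(
  deltas=[
    [[0,0,0],[0,0,7]],
    [[0,0,0],[0,0,7]],
    [[0,0,0],[0,0,7]],
    [[0,0,0],[0,0,7]],
    [[0,0,0],[0,0,7]],
    [[0,0,0],[0,0,7]],
    [[0,0,0],[0,0,6]],
    [[0,0,0],[0,0,6]],
    [[0,0,0],[0,0,0]],
    [[0,0,0],[0,0,0]],
  ],
)

```text
t: 8.6
eef_pos: [0.5817, 0.2778, 0.1061]
eef_rot: [-2.291, 1.879, -0.478]
force: [-0.1, -4.5, -1.3]
grip_width: 0.0425
```

```bash
python3 -c "
from gauge import *
look('g2')"
```

```text
t 8.6 w 0.0425 local mm [-1.4  0.3 16.7] F [ 0.6 -4.4 -1.5] roll 63.8 q [ 0.92 -0.03 -0.38  0.36 -1.12 -0.86]
```

View pics/g2.png

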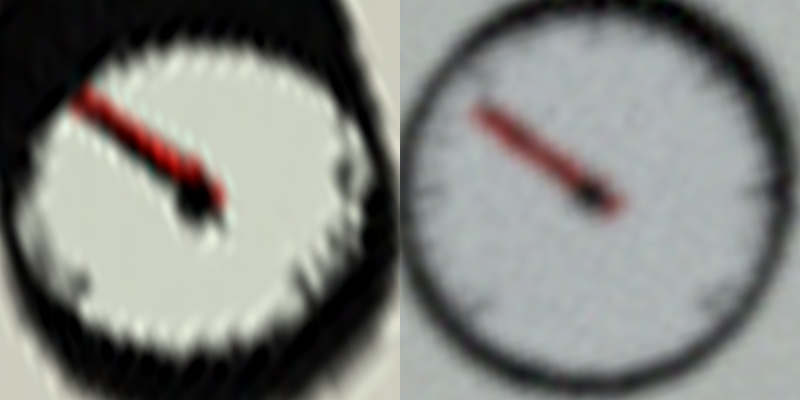

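arm_command(
  deltas=[
    [[0,0,0.2],[0,0,0]],
    [[0,0,0.2],[0,0,0]],
    [[0,0,0.15],[0,0,0]],
    [[0,0,0],[0,0,0]],
  ],
)

```text
t: 9.1
eef_pos: [0.5829, 0.2775, 0.1032]
eef_rot: [-2.291, 1.879, -0.478]
force: [-14.0, -6.8, 11.0]
grip_width: 0.0425
```

```bash
cat > s.py <<'E'
from plan import *
x=Rt.as_matrix()[:,0]@Rp
print("t",st["t"],"w",round(st["grip_width"],4),"local mm",((p-seat)@Rp*1000).round(2),"F",(st["force"]@Rp).round(1),"T",(st["ft_torque"]@Rp).round(2),"roll",round(np.degrees(np.arctan2(-x[1],x[0])),1))
E
python3 s.py
```

```text
t 9.1 w 0.0425 local mm [-1.28  0.41 13.58] F [ -7.3 -10.1  14.4] T [-3.51  3.85 -0.1 ] roll 63.8
```

arm_command(
  deltas=[
    [[0,0,0.05],[0,0,2]],
    [[0,0,0],[0,0,2]],
    [[0,0,0],[0,0,0]],
  ],
)

```text
t: 9.4
eef_pos: [0.5829, 0.2775, 0.103]
eef_rot: [-2.216, 1.952, -0.469]
force: [-17.8, -5.8, 13.3]
grip_width: 0.0424
```

```bash
python3 s.py
```

```text
t 9.4 w 0.0424 local mm [-1.31  0.4  13.41] F [-10.3 -10.2  17.8] T [-3.79  4.33 -0.04] roll 67.9
```

arm_command(
  deltas=[
    [[0,0,0],[0,0,2]],
    [[0,0,0],[0,0,2]],
    [[0,0,0],[0,0,0]],
  ],
)

```text
t: 9.7
eef_pos: [0.5832, 0.2773, 0.1017]
eef_rot: [-2.139, 2.022, -0.459]
force: [-7.7, -5.8, 5.7]
grip_width: 0.0424
```

```bash
python3 s.py
```

```text
t 9.7 w 0.0424 local mm [-1.48  0.31 12.06] F [-3.6 -7.5  7.4] T [-2.75  2.39 -0.18] roll 71.9
```

arm_command(
  deltas=[
    [[0,0,0.15],[0,0,0]],
    [[0,0,0.15],[0,0,0]],
    [[0,0,0.15],[0,0,0]],
    [[0,0,0],[0,0,0]],
    [[0,0,0],[0,0,0]],
  ],
)

```text
t: 10.2
eef_pos: [0.5843, 0.277, 0.0985]
eef_rot: [-2.14, 2.021, -0.459]
force: [-17.4, -6.9, 11.4]
grip_width: 0.0424
```

```bash
python3 s.py
```

```text
t 10.2 w 0.0424 local mm [-1.43  0.32  8.69] F [-10.3 -11.1  15.8] T [-3.75  4.28 -0.23] roll 71.9
```

arm_command(
  deltas=[
    [[0,0,0.15],[0,0,0]],
    [[0,0,0.1],[0,0,0]],
    [[0,0,0],[0,0,0]],
  ],
)

```text
t: 10.5
eef_pos: [0.5846, 0.277, 0.0983]
eef_rot: [-2.14, 2.021, -0.459]
force: [-32.7, -7.1, 24.4]
grip_width: 0.0424
```

```bash
python3 -c "
import s
from gauge import *
look('g3')"
```

```text
t 10.5 w 0.0424 local mm [-1.28  0.36  8.44] F [-19.7 -15.2  33.1] T [-5.57  7.55 -0.3 ] roll 71.9
t 10.5 w 0.0424 local mm [-1.3  0.4  8.4] F [-19.7 -15.2  33.1] roll 71.9 q [ 0.91 -0.02 -0.38  0.36 -1.1  -1.01]
```

View pics/g3.png

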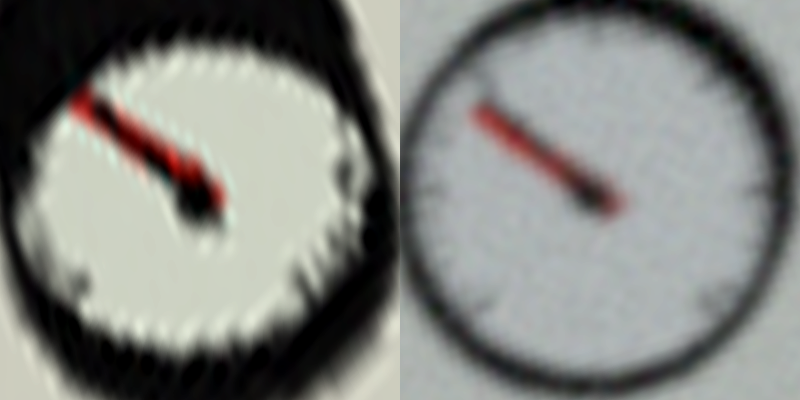

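arm_command(
  deltas=[
    [[0,0,-0.15],[0,0,0]],
    [[0,0,-0.1],[0,0,0]],
    [[0,0,0],[0,0,0]],
  ],
)

```text
t: 10.9
eef_pos: [0.5844, 0.277, 0.0985]
eef_rot: [-2.14, 2.021, -0.459]
force: [-15.6, -6.1, 12.4]
grip_width: 0.0424
```

arm_command(
  deltas=[
    [[0,0,0],[0,0,0]],
    [[0,0,0],[0,0,0]],
    [[0,0,0],[0,0,0]],
    [[0,0,0],[0,0,0]],
    [[0,0,0],[0,0,0]],
    [[0,0,0],[0,0,0]],
  ],
  gripper=7,
)

```text
t: 11.5
eef_pos: [0.5855, 0.2786, 0.0964]
eef_rot: [-2.136, 2.021, -0.456]
force: [-0.1, 0.3, -0.0]
grip_width: 0.0698
```

```bash
python3 s.py
```

```text
t 11.5 w 0.0698 local mm [-1.5   2.15  6.43] F [-0.2  0.3  0. ] T [ 0.03  0.94 -0.04] roll 72.0
```

arm_command(
  deltas=[
    [[0,0,-0.4],[0,0,0]],
    [[0,0,-0.8],[0,0,0]],
    [[0,0,-1.2],[0,0,0]],
    [[0,0,-1.5],[0,0,0]],
    [[0,0,-1.5],[0,0,0]],
    [[0,0,-1.5],[0,0,0]],
    [[0,0,-1.5],[0,0,0]],
    [[0,0,-1.5],[0,0,0]],
    [[0,0,-1.5],[0,0,0]],
    [[0,0,-0.6],[0,0,0]],
    [[0,0,0],[0,0,0]],
    [[0,0,0],[0,0,0]],
  ],
)

```text
t: 12.7
eef_pos: [0.5455, 0.2891, 0.2085]
eef_rot: [-2.137, 2.021, -0.456]
force: [0.3, -0.8, -0.4]
grip_width: 0.0697
```

```bash
python3 -c "
import s
from gauge import *
look('g4')
im=vision.snapshot('scene'); b=cv2.resize(im[150:300,290:460],None,fx=3,fy=3,interpolation=cv2.INTER_CUBIC)
b=np.clip(b*1.6,0,255).astype(np.uint8); a=cv2.resize(cv2.imread('pics/g4.png'),(510,255))
c=np.zeros((705,510,3),np.uint8); c[:450]=b; c[450:]=a; cv2.imwrite('pics/f.png',cv2.resize(c,(434,600)))
print(spot('knob_grip','scene'),spot('beaker_mid','top'))"
```

```text
t 12.7 w 0.0697 local mm [ -1.96   2.05 125.91] F [ 0.4 -0.7 -0.6] T [-0.05  0.92  0.03] roll 72.0
t 12.7 w 0.0697 local mm [ -2.    2.  125.9] F [ 0.4 -0.7 -0.6] roll 72.0 q [ 0.99 -0.13 -0.28  0.34 -1.32 -1.  ]
[(0.65, array([0.5962, 0.2754, 0.1272]))] [(0.87, array([0.3827, 0.2178, 0.0366]))]
```

View pics/f.png

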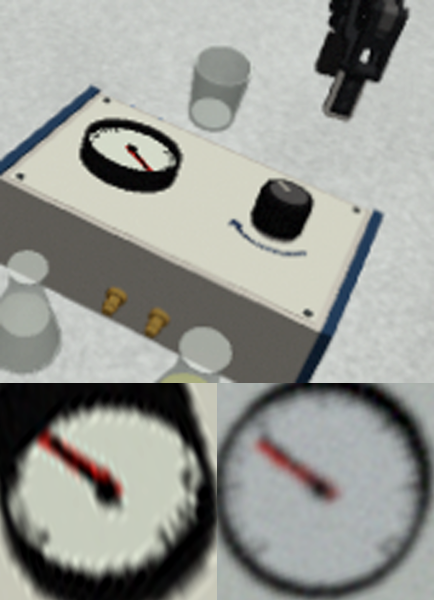

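The final picture shows the knob home with no orange band. The needle lies over the red hand, the gripper is clear, and the glassware in view is where it was.

```bash
python3 -c "
from bench import manip; print(manip.job_done())"
```

```text
the job is handed in; nothing more can be done
None
```

The needle is on the red hand, the knob is locked home, and I handed the job in at about 13 s of the 61 s. `job_done` gives no verdict.

- **Pull:** I gripped the knob along the panel's normal and pulled it out by about 8 mm. The orange band showed in the scene picture.
- **Turn:** I turned it clockwise by about 124°, which brought the needle over the red hand.
- **Lock:** Pressed in, it stopped on the tooth tips about 5 mm out. Another 8° clockwise under light pressure let it drop in, and I pushed it home until the force rose to 33 N with almost no further travel. I then let go and backed off 12 cm.

**Last checks:**
- **Knob:** no orange band is visible. While I still held it, its height was back within 0.3 mm of where it started.
- **Needle:** it lies on the red hand in both the scene and top views, off by about 1–2 mm as judged by eye, against the 4.5 mm allowed. It now sits slightly clockwise of the hand's centre.
- **Arm:** the gripper is clear, and the force readings are under 1 N.
- **Glassware:** the network put the beaker within about 1 mm of its starting place in plan. Its height reading differed by 5 mm, which I put down to noise. I did not measure the flasks again. The arm stayed clear of them, and the two partly in the last scene picture look unmoved. The stirrer flask was outside it.

No check failed. The two cameras disagreed by about 0.17 rad on the starting gap between the needle and the red hand, so I set the turn from later readings taken close to the hand.

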